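# Reset the hold-down jig and lock its jam nut

## Task

On the blue hold-down jig, slacken the jam nut by about an eighth of a turn with its red-pinned lever, wind the yellow-pinned crank down until the rubber foot bears lightly but positively on the aluminium piece under it, then retighten the jam nut firmly, a good deal tighter than it was found but without straining it. Do not shift the aluminium pieces, the yellow tin or the steel cup, do not crush the piece, and let go of everything at the end.

Things in the scene. Friction and masses are not known exactly. Their poses are not given: they have to be found in the camera images.
- jig: Blue steel C-frame bolted to the table. Origin on the table (z = 0) straight below the vertical screw axis; x points to its column. Arm 50 mm wide, top 86 mm high, from 26 mm before the axis back to the column (75 to 109 mm behind); base plate to 150 mm behind. On the axis, upwards: rubber foot, arm, steel collar (86-92 mm), brass washer, jam nut with lever (96-111 mm), crank (122-136 mm).
- screw: Adjuster screw with collar and crank; origin as the jig's, turns about the vertical screw axis. CLOCKWISE from above lowers the foot, 3.8 mm per rad; 1 to 3.2 rad are needed. Free running friction 0.14 N m, about 3.1 N at the crank pin. It stays where it is left, even bearing on the piece, up to about 37 N at the foot (above that it springs back to it). A tight jam nut locks it.
- crank_pin (a point): Centre of the top of the crank's upright yellow round pin: diameter 12 mm, standing 132 to 166 mm above the table, 45 mm from the screw axis, fixed on the crank arm (16 mm wide, top at 133 mm). It may be pinched, caged or pushed from above. Turned fast, the crank coasts a few mm ahead of a loose push; turned slowly it does not.
- foot: Rubber-faced foot of the screw, 26 mm in diameter, under the arm; origin: the jig's origin shifted down by its travel. After it touches, the push needed at the crank pin rises by 0.85 N per 10 N at the foot; from first touch, roughly 10 to 25 N per 0.1 rad of crank. Lightly but positively: about 10 to 35 N.
- foot_face (a point): Centre of the foot's underside; at the start 36 to 39 mm above the table, clear above the piece.
- nut (a joint): Jam nut's angle in rad about the screw axis, growing COUNTER-CLOCKWISE from above (slackening, to 1.7); 0 where it just meets its seat, negative when tight, at the start only lightly tight, -0.16 to -0.10. A 40 mm steel hexagon with a lever 12 mm wide, 8 mm thick (centre 104 mm above the table); it does not turn with the screw. Friction 0.5 N m: 5.9 N at its pin. It stays where left up to 140 N of clamping.
- nut_pin (a point): Centre of the top of the upright red round pin at the lever's end: diameter 12 mm, standing 100 to 132 mm above the table, 85 mm from the screw axis. May be pinched, caged or pushed from above; nothing of the jig lies outside or below it.
- lock_washer: Brass keyed washer under the nut, does not turn; origin as the jig's. Its force on the screw is the nut's clamping force: past the seat 14 N at 0.1 rad, 41 N at 0.2, 72 N at 0.3, 107 N at 0.4, 141 N at 0.5. Each 10 N adds 0.4 N to the slow push needed at the nut's pin. Firm: 3 to 4.5 N more there than it takes to turn it free (70 to 110 N clamping); 8 N more strains it.
- offcut_a: Aluminium box-section offcut, 40 mm wide (its x), 90 mm long (its y), 0.16 kg, loose on the table; all three look alike but their heights differ and lie between 26 and 33 mm (not told which). Exactly one of the three lies under the foot, the other two are spares at the sides. Origin: centre of the underside.
- offcut_b: Aluminium box-section offcut, 40 mm wide (its x), 90 mm long (its y), 0.16 kg, loose on the table; all three look alike but their heights differ and lie between 26 and 33 mm (not told which). Exactly one of the three lies under the foot, the other two are spares at the sides. Origin: centre of the underside.
- offcut_c: Aluminium box-section offcut, 40 mm wide (its x), 90 mm long (its y), 0.16 kg, loose on the table; all three look alike but their heights differ and lie between 26 and 33 mm (not told which). Exactly one of the three lies under the foot, the other two are spares at the sides. Origin: centre of the underside.
- glue_tin: Yellow tin standing beside the work, 90 mm tall, 74 mm wide, bystander; origin: centre of its underside.
- pot: Steel cup standing beside the work, 80 mm tall, 80 mm wide at the rim, bystander; origin: centre of its underside.

How it is judged:
By the outcome, as a careful person would: the job done as asked, in the order asked, and still so for the second after the job is handed in, with the robot touching nothing.
It also fails if it takes over 72 s, if anything falls off the work surface, if the arm or the gripper's body presses on something with over 40 N, if the wrist force passes 120 N, or if a joint passes its speed limit or range.

## Robot

A 6-joint arm with a two-finger parallel gripper is mounted at the origin on the work surface. World frame = base frame: x ahead of the robot, y to its left, z up, the work surface at z = 0. Lengths are in mm, angles in degrees, forces in N, time in s.
With the tool pointing down it reaches from about 300 to 850 mm from the base axis. Payload 4.2 kg.
Tool frame: the origin (TCP) lies between the finger pads; the fingertips stand 14 mm ahead of it and the grasp point (between the pads) lies 5 mm behind it (env.finger_overhang is the distance from the TCP to the fingertips, in mm); z points along the fingers, y is the line along which they close (so a half turn about z gives the same grasp; the last joint's range is limited). The gripper opens to 91 mm and grips with 3 to 60 N. Pads are 32 mm wide; open, the fingers measure 118 mm over their backs; the gripper's body (76 mm by 178 mm) begins 60 mm behind the grasp point.
Start: joints at [-71.562, 18.312, 89.639, -0, 72.044, -1.146], TCP at [192.734, -541.752, 227.976] pointing down, gripper open.
Joint ranges: [-177.97, 177.97], [-48.28, 115.42], [12.27, 149.76], [-77.06, 257.06], [2.81, 150.46], [-146.56, 146.56]. Speed limits (degrees/s): [147.25, 147.25, 180, 180, 180, 180].

## Interface

Orientations are given as [roll, pitch, yaw] about the fixed x, y, z axes, in that order (R = Rz(yaw) Ry(pitch) Rx(roll)).
In Python, from workcell import status, cams, env, finder gives the robot as it stands.
- The arm moves only by the tool apply_moves, never from a script. Its argument "increments" is a list of rows, each a list of 7 numbers: the opening, from -1 (shut) to 1 (fully open), then the shift along the world's x, y, z in m, then the turn, a rotation vector about the world's x, y, z in degrees. In form: [[gripper, x, y, z, ax, ay, az], ...]. A call has 1 to 5 rows; each row shifts and turns the commanded pose from where the row before left it; what a row does not reach is not made up. A row lasts 1/12 s, in which the tool goes at most 41.7 mm and 7.16 degrees, less where a joint would pass 70% of its speed; a pose out of reach is approached as far as the arm can. A call with a gripper value outside its range is refused whole. The fingers move at their own pace and stop on an object; "newtons" is the grip in N (left out, the last holds). Time passes only in rows, so rows that do not move let the fingers close. It gives the time, the measured TCP pose, the force, the opening and the grip force at its end, in the units of the state.
- status.state(): the state, without advancing time (a new reading comes with each control period).
- cams.grab_frame(name): name is "scene" or "top" or "wrist"; returns a dict with "color" (384x512x3 uint8, red, green, blue), "intrinsics" (3x3 intrinsics, pixels), "R" (3x3) and "t" (3): a world point X has camera coordinates R X + t. Camera axes: x right, y down, z forward; pixel columns grow to the right and rows downward; lengths in mm; the calibration is good to about 2 mm. A picture is of the moment at which its call begins. There is no depth.
- env.job_done(): hands the job in; it is judged then, once.
Trained networks look in the newest picture that a camera, given by its name, has taken for a name from the list of things; names that differ only in an ending like _2 or _b are one class to them, and where a whole thing is asked for, a point or a joint stands for the part that bears it (a point fixed in the world has none). Each returns a list of dicts, best first, with "score" (0 to 1); they miss things now and then, are a little off and sometimes report something else, mostly with a low value. They report only what shows in the picture. A call takes as long as a camera call.
- finder.boxes_of(query, camera): "rect" ([left, top, width, height] in pixels, round what is visible of it).
- finder.trace(query, camera): "pixels" (384x512 bool, what is visible of it) and "rect" ([left, top, width, height] in pixels, round what is visible of it).
The state is a dict: "time_s": time; "qpos": joint angles; "qvel": joint speeds; "effort": joint torques, N m; "ee_pos": TCP position; "ee_rot": TCP orientation; "force": force on the tool from outside, world axes, zero at the start; "torque": the same for the moment, N m; "gripper_width": finger opening in mm; "gripper_force": force on a finger pad.
Only numpy, scipy, OpenCV 4.12 (cv2) and the standard library are available. Lean on these libraries where they do the work, as an engineer would, in place of code of your own. Each camera call takes 0.05 s, during which the arm holds its last target. There are 200 camera calls.

## Working session

There is one attempt and no reset: what is moved stays moved. The work goes in short steps, Python scripts to look and compute and a tool call to move; the robot and the scene stay as the last step left them, time stands still between calls to the robot, and variables do not carry over. Pictures are saved under pics/ and viewed, at most 10 in all, crops included, and the job is handed in when it is done.

Besides the shell and the picture viewer there is one more tool, called after "Emit:" as name(argument=value, ...) on one line, values as JSON. apply_moves: Moves the arm, as the interface text tells. Its arguments: {"type":"object","properties":{"increments":{"type":"array","items":{"type":"array","items":{"type":"number"}}},"newtons":{"type":"number"}},"required":["increments"]}

```bash
mkdir -p pics; ls
cat > h.py <<'E'
import numpy as np, cv2
from workcell import status, cams, env, finder
def ray(f,uv):
    d=np.linalg.inv(f["intrinsics"])@np.array([uv[0],uv[1],1.]); R=np.array(f["R"]); return -R.T@np.array(f["t"]), R.T@d
def atz(f,uv,z):
    c,d=ray(f,uv); return c+d*(z-c[2])/d[2]
def proj(f,X):
    p=np.array(f["intrinsics"])@(np.array(f["R"])@np.array(X,float)+np.array(f["t"])); return p[:2]/p[2]
def save(f,n,k=1): cv2.imwrite("pics/"+n,cv2.resize(f["color"][:,:,::-1],None,fx=k,fy=k))
E
python3 - <<'E'
from h import *
s=status.state(); print(s)
a=cams.grab_frame("top"); b=cams.grab_frame("scene")
im=np.vstack([a["color"],b["color"]]); im=np.hstack([a["color"],b["color"]])
cv2.imwrite("pics/a.png",cv2.resize(a["color"][:,:,::-1],None,fx=1.5,fy=1.5)); save(b,"b.png",1.5)
for n,f in (("top",a),("scene",b)):
  for q in("crank_pin","nut_pin","jig","nut","foot","offcut_a","screw","glue_tin","pot"):
    print(n,q,[(np.round(d["rect"]).tolist(),round(d["score"],2)) for d in finder.boxes_of(q,n)][:3])
  print(f["intrinsics"],ray(f,(256,192)))
E
```

```text
pics
{'time_s': 0.0, 'qpos': array([-7.15619064e+01,  1.83505553e+01,  8.97050954e+01,  2.69286427e-04,
        7.20431173e+01, -1.14570926e+00]), 'qvel': array([ 0.03177182, -0.04575014, -0.01096676,  0.16234184, -0.08280043,
       -0.07079078]), 'effort': array([-3.63296458e-04, -4.12456834e+01, -2.31970829e+01,  7.26626138e-02,
        4.57607908e-02, -1.47348264e-04]), 'ee_pos': array([ 192.58742948, -541.29184808,  227.1400179 ]), 'ee_rot': array([-1.79901257e+02, -2.23084662e-03,  1.95837177e+01]), 'force': array([-1.02475067, -0.25136744,  0.01699659]), 'torque': array([-0.0629887 ,  0.04065071, -0.02892673]), 'gripper_force': 0.0, 'gripper_width': 91.46025571198929}
top crank_pin [([198.0, 146.0, 8.0, 28.0], 0.52)]
top nut_pin [([170.0, 159.0, 39.0, 36.0], 0.71)]
top jig [([173.0, 123.0, 57.0, 70.0], 0.91)]
top nut []
top foot []
top offcut_a [([121.0, 182.0, 36.0, 14.0], 0.98), ([373.0, 176.0, 35.0, 13.0], 0.75), ([190.0, 167.0, 34.0, 22.0], 0.57)]
top screw [([193.0, 145.0, 15.0, 26.0], 0.48)]
top glue_tin [([383.0, 232.0, 39.0, 30.0], 0.85)]
top pot [([98.0, 227.0, 36.0, 
[... 364 characters left out ...]
52)]
scene nut_pin [([305.0, 200.0, 28.0, 30.0], 0.57)]
scene jig [([274.0, 204.0, 58.0, 94.0], 0.57)]
scene nut [([304.0, 205.0, 30.0, 27.0], 0.51)]
scene foot []
scene offcut_a [([109.0, 211.0, 37.0, 21.0], 0.73), ([359.0, 232.0, 31.0, 19.0], 0.64), ([283.0, 239.0, 42.0, 14.0], 0.55)]
scene screw [([296.0, 217.0, 18.0, 16.0], 0.76)]
scene glue_tin [([274.0, 203.0, 58.0, 92.0], 0.74), ([123.0, 156.0, 31.0, 30.0], 0.62)]
scene pot [([372.0, 180.0, 33.0, 37.0], 0.8)]
[[464.70390079   0.         253.11853102]
 [  0.         464.70390079 186.29504376]
 [  0.           0.           1.        ]] (array([1379.85275966,  141.81721209, 1036.85781852]), array([-0.68739523, -0.1012762 , -0.71931918]))
```

Run:
```python
from h import *
a=cams.grab_frame("top"); b=cams.grab_frame("scene")
A=cv2.resize(a["color"][110:210,150:250],(600,600),interpolation=cv2.INTER_CUBIC)
B=cv2.resize(b["color"][195:305,255:350],(0,0),fx=5,fy=5,interpolation=cv2.INTER_CUBIC)
cv2.imwrite("pics/a1.png",A[:,:,::-1]);cv2.imwrite("pics/b1.png",B[:,:,::-1])
for n,f in(("a",a),("b",b)):
  h=cv2.cvtColor(f["color"],cv2.COLOR_RGB2HSV).astype(int);H,S,V=h[...,0],h[...,1],h[...,2]
  for c,m in(("red",((H<6)|(H>174))&(S>130)&(V>60)),("yel",(H>18)&(H<34)&(S>130)&(V>90))):
    k,l,st,ce=cv2.connectedComponentsWithStats(m.astype(np.uint8))
    for i in range(1,k):
      if st[i,4]>5: print(n,c,st[i].tolist(),ce[i].round(1))
print(atz(a,(202,160),110))
```

```text
a red [162, 90, 34, 13, 250] [178.9  96.2]
a red [173, 188, 4, 4, 10] [174.3 189.7]
a red [472, 208, 40, 81, 1762] [488.3 246.1]
a yel [467, 95, 45, 57, 2023] [491.8 122.4]
a yel [203, 146, 3, 3, 6] [204.2 147.2]
a yel [392, 236, 8, 23, 44] [394.2 247.8]
b red [12, 130, 80, 67, 3082] [ 52.3 163.5]
b red [328, 202, 4, 8, 24] [329.2 205.3]
b red [311, 319, 42, 13, 416] [330.8 324.9]
b red [0, 340, 41, 44, 970] [ 14.  366.4]
b yel [125, 162, 27, 27, 453] [139.2 176.7]
b yel [0, 206, 42, 66, 2278] [ 17.3 238.3]
b yel [297, 219, 5, 11, 34] [298.9 223.7]
[605.38842743 151.85847174 110.        ]
```

View pics/a1.png

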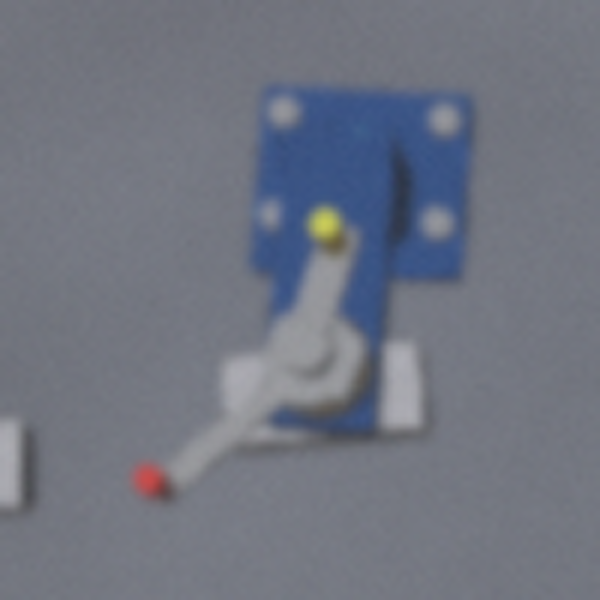

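View pics/b1.png

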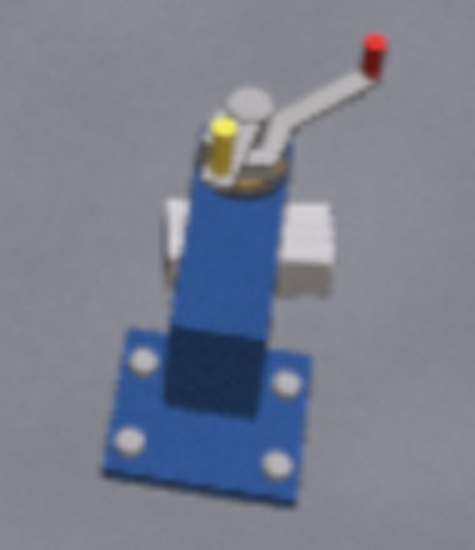

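View pics/a.png

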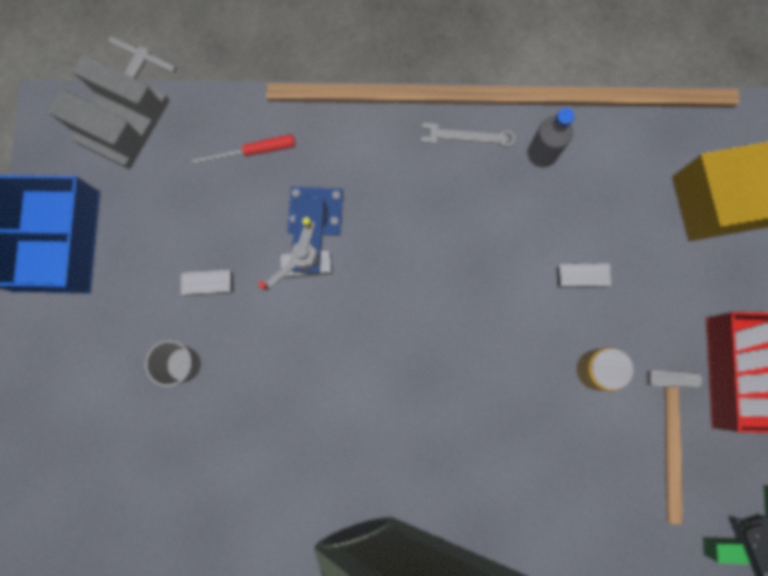

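Top view: the jig is at about (200,165) px. The yellow pin top is at (203.8,147) and the red pin top at (175,190). The scene view shows the yellow top at (299.8,220.2) and the red top at (330,203.4).

Run:
```python
from h import *
a=cams.grab_frame("top"); b=cams.grab_frame("scene")
def tri(p,q):
    A=[];B=[]
    for f,u in((a,p),(b,q)):
        c,d=ray(f,u);d/=np.linalg.norm(d);P=np.eye(3)-np.outer(d,d);A.append(P);B.append(P@c)
    return np.linalg.solve(A[0]+A[1],B[0]+B[1])
print("Y",tri((203.8,147),(299.8,220.2)),atz(a,(203.8,147),166),atz(b,(299.8,220.2),166))
print("R",tri((175,190),(330,203.4)),atz(a,(175,190),132),atz(b,(330,203.4),132))
print("hub",tri((200.8,166.7),(305,216)),atz(a,(200.8,166.7),136),atz(b,(305,216),136))
```

```text
Y [625.21564233 139.96597109 164.48095305] [624.82160146 139.64744938 166.        ] [626.51152404 140.04163242 166.        ]
R [523.54060514 213.61047532 128.4418515 ] [523.05730345 212.14732118 132.        ] [526.68971781 213.95945337 132.        ]
hub [582.65939214 151.12758578 133.77299535] [582.28061132 149.86564698 136.        ] [584.39782421 151.97549404 136.        ]
```

Emit:
apply_moves(increments=[[0.2,0.0138,0.0314,0,0,0,4.75],[0.2,0.0138,0.0314,0,0,0,4.75],[0.2,0.0138,0.0314,0,0,0,4.75],[0.2,0.0138,0.0314,0,0,0,4.75],[0.2,0.0138,0.0314,0,0,0,4.75]])

```text
time_s: 1.62
ee_pos: [262.0, -383.3, 228.0]
ee_rot: [180.0, -0.0, 43.5]
force: [-0.2, -0.9, -0.8]
gripper_width: 60.5
gripper_force: 0.0
```

Emit:
apply_moves(increments=[[0.2,0.0138,0.0314,0,0,0,4.75],[0.2,0.0138,0.0314,0,0,0,4.75],[0.2,0.0138,0.0314,0,0,0,4.75],[0.2,0.0138,0.0314,0,0,0,4.75],[0.2,0.0138,0.0314,0,0,0,4.75]])

```text
time_s: 2.03
ee_pos: [331.1, -226.2, 228.2]
ee_rot: [179.9, 0.0, 67.3]
force: [0.7, -1.4, 0.6]
gripper_width: 54.8
gripper_force: 0.0
```

Emit:
apply_moves(increments=[[0.2,0.0138,0.0314,0,0,0,4.75],[0.2,0.0138,0.0314,0,0,0,4.75],[0.2,0.0138,0.0314,0,0,0,4.75],[0.2,0.0138,0.0314,0,0,0,4.75],[0.2,0.0138,0.0314,0,0,0,4.75]])

```text
time_s: 2.45
ee_pos: [400.1, -69.1, 228.3]
ee_rot: [179.9, 0.0, 91.1]
force: [0.4, -0.7, 0.6]
gripper_width: 54.8
gripper_force: 0.0
```

Emit:
apply_moves(increments=[[0.2,0.0138,0.0314,0,0,0,4.75],[0.2,0.0138,0.0314,0,0,0,4.75],[0.2,0.0138,0.0314,0,0,0,4.75],[0.2,0.0138,0.0314,0,0,0,4.75],[0.2,0.0138,0.0314,0,0,0,4.75]])

```text
time_s: 2.87
ee_pos: [469.1, 88.0, 228.2]
ee_rot: [180.0, 0.0, 114.8]
force: [-0.4, -1.8, 0.2]
gripper_width: 54.7
gripper_force: 0.0
```

Emit:
apply_moves(increments=[[0.0,0.0138,0.0312,0,0,0,4.7],[0.0,0.0138,0.0312,0,0,0,4.7],[0.0,0.0138,0.0312,0,0,0,4.7],[0.0,0.014,0.0314,0,0,0,4.6],[0.0,0,0,0,0,0,0]])

```text
time_s: 3.28
ee_pos: [526.4, 216.4, 227.4]
ee_rot: [179.8, -0.1, 133.6]
force: [0.2, 0.2, 0.1]
gripper_width: 45.5
gripper_force: 0.0
```

Run:
```python
from h import *
F=[status.state()["force"]]
w=cams.grab_frame("wrist"); save(w,"w.png",1.5)
s=status.state(); print(s["ee_pos"],s["ee_rot"],s["force"],s["torque"])
print(ray(w,(256,192)))
for X in([524.5,213,132],[626,140,166],[583,150.5,136]): print(proj(w,X))
```

```text
[524.92389823 213.660424   227.33054772] [ 1.79987961e+02 -1.34879258e-02  1.33465183e+02] [ 0.73213436 -0.10434919  0.1963363 ] [-0.01434742 -0.13047307 -0.00374108]
(array([470.36752182, 274.75086487, 384.90475867]), array([ 0.20668617, -0.18641238, -0.96065206]))
[245.83789592 201.79056677]
[272.18312714 344.90249077]
[245.51024402 288.77884112]
```

View pics/w.png

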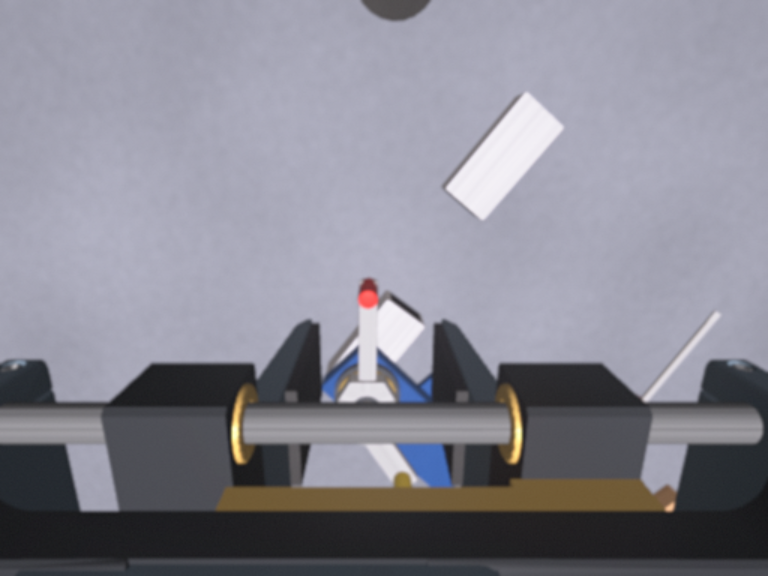

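The red pin top is at (245,198) px, centred between the fingers and about 2 mm further out than predicted. I'll descend and pinch it.

Emit:
apply_moves(increments=[[0.0,-0.0005,0.0005,-0.035,0,0,0],[0.0,-0.0005,0.0005,-0.035,0,0,0],[0.0,-0.0005,0,-0.031,0,0,0],[-0.4,0,0,0,0,0,0],[-0.8,0,0,0,0,0,0]], newtons=20)

```text
time_s: 3.75
ee_pos: [521.6, 211.0, 126.3]
ee_rot: [-179.8, -0.1, 133.2]
force: [-0.0, 0.2, 1.5]
gripper_width: 35.4
gripper_force: 0.0
```

Emit:
apply_moves(increments=[[-1,0,0,0,0,0,0],[-1,0,0,0,0,0,0],[-1,0,0,0,0,0,0],[-1,0,0,0,0,0,0]])

```text
time_s: 4.08
ee_pos: [524.0, 212.7, 129.0]
ee_rot: [179.8, 0.1, 133.3]
force: [0.1, 0.6, 4.2]
gripper_width: 11.3
gripper_force: 20.0
```

Run:
```python
from h import *
w=cams.grab_frame("wrist"); save(w,"w2.png",1.5)
s=status.state(); print(s["ee_pos"],s["ee_rot"],s["force"],s["torque"],s["gripper_width"],s["gripper_force"])
```

```text
[523.97376152 212.69402024 128.96045391] [1.79759420e+02 9.66918667e-02 1.33273035e+02] [-0.15491552 -0.0545398   5.50043097] [ 0.05635614 -0.15461373  0.02691827] 10.857952534088925 20.00311106443405
```

View pics/w2.png

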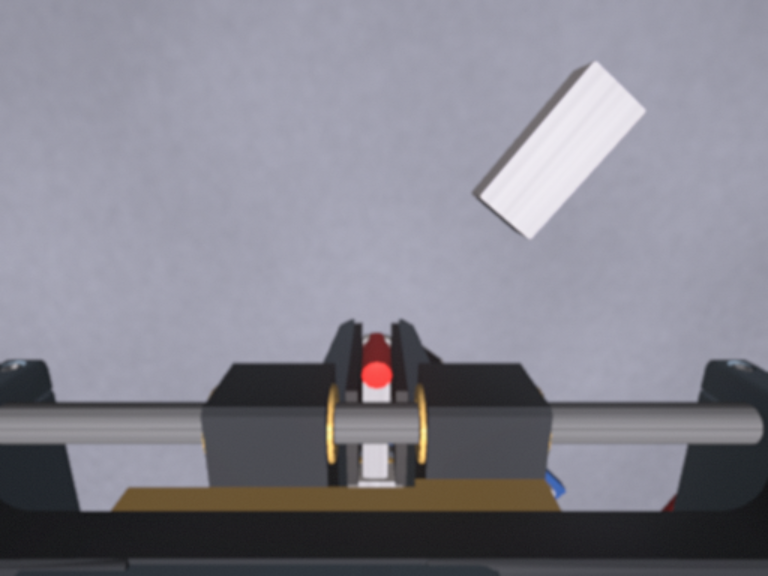

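The pin is pinched squarely, with the red top at (251,249) px between the pads. Next I'll compute the arc rows for slackening.

```bash
cat >> h.py <<'E'
def arc(c,r,a0,a1,n,g=-1,per=5):
    a=np.radians(np.linspace(a0,a1,n+1)); P=np.round(np.c_[c[0]+r*np.cos(a),c[1]+r*np.sin(a)],1); D=np.diff(P,axis=0)/1000
    R=[[g,round(d[0],4),round(d[1],4),0,0,0,round((a1-a0)/n,2)] for d in D]
    for i in range(0,n,per): print(R[i:i+per])
E
python3 -c "
from h import *
arc((582.7,150.9),85.4,133.4,178.4,15)"
```

```text
[[-1, np.float64(-0.0031), np.float64(-0.0031), 0, 0, 0, 3.0], [-1, np.float64(-0.003), np.float64(-0.0033), 0, 0, 0, 3.0], [-1, np.float64(-0.0029), np.float64(-0.0035), 0, 0, 0, 3.0], [-1, np.float64(-0.0026), np.float64(-0.0036), 0, 0, 0, 3.0], [-1, np.float64(-0.0024), np.float64(-0.0038), 0, 0, 0, 3.0]]
[[-1, np.float64(-0.0023), np.float64(-0.0038), 0, 0, 0, 3.0], [-1, np.float64(-0.002), np.float64(-0.004), 0, 0, 0, 3.0], [-1, np.float64(-0.0018), np.float64(-0.0041), 0, 0, 0, 3.0], [-1, np.float64(-0.0017), np.float64(-0.0042), 0, 0, 0, 3.0], [-1, np.float64(-0.0013), np.float64(-0.0042), 0, 0, 0, 3.0]]
[[-1, np.float64(-0.0012), np.float64(-0.0043), 0, 0, 0, 3.0], [-1, np.float64(-0.0009), np.float64(-0.0044), 0, 0, 0, 3.0], [-1, np.float64(-0.0007), np.float64(-0.0044), 0, 0, 0, 3.0], [-1, np.float64(-0.0005), np.float64(-0.0045), 0, 0, 0, 3.0], [-1, np.float64(-0.0003), np.float64(-0.0044), 0, 0, 0, 3.0]]
```

Emit:
apply_moves(increments=[[-1,-0.0031,-0.0031,0,0,0,3.0],[-1,-0.003,-0.0033,0,0,0,3.0],[-1,-0.0029,-0.0035,0,0,0,3.0],[-1,-0.0026,-0.0036,0,0,0,3.0],[-1,-0.0024,-0.0038,0,0,0,3.0]])

```text
time_s: 4.55
ee_pos: [510.8, 197.1, 129.0]
ee_rot: [179.6, 0.1, 148.4]
force: [1.3, 5.9, 3.4]
gripper_width: 11.0
gripper_force: 20.0
```

Emit:
apply_moves(increments=[[-1,-0.0023,-0.0038,0,0,0,3.0],[-1,-0.002,-0.004,0,0,0,3.0],[-1,-0.0018,-0.0041,0,0,0,3.0],[-1,-0.0017,-0.0042,0,0,0,3.0],[-1,-0.0013,-0.0042,0,0,0,3.0]])

```text
time_s: 4.97
ee_pos: [501.0, 176.9, 129.0]
ee_rot: [179.6, 0.2, 163.4]
force: [-0.2, 6.7, 4.4]
gripper_width: 11.2
gripper_force: 20.0
```

Emit:
apply_moves(increments=[[-1,-0.0012,-0.0043,0,0,0,3.0],[-1,-0.0009,-0.0044,0,0,0,3.0],[-1,-0.0007,-0.0044,0,0,0,3.0],[-1,-0.0005,-0.0045,0,0,0,3.0],[-1,-0.0003,-0.0044,0,0,0,3.0]])

```text
time_s: 5.38
ee_pos: [497.0, 154.7, 128.9]
ee_rot: [179.7, 0.2, 178.4]
force: [-0.6, 6.3, 6.3]
gripper_width: 11.0
gripper_force: 20.0
```

Emit:
apply_moves(increments=[[-1,0,0,0,0,0,0],[-1,0,0,0,0,0,0]])

```text
time_s: 5.55
ee_pos: [496.9, 153.7, 128.9]
ee_rot: [179.8, 0.2, 178.3]
force: [-0.4, 2.8, 6.6]
gripper_width: 11.2
gripper_force: 20.0
```

Emit:
apply_moves(increments=[[0.0,0,0,0,0,0,0],[0.0,0,0,0,0,0,0],[0.0,0,0,0.028,0,0,0],[0.0,0,0,0.04,0,0,0],[0.0,0.02,-0.002,0.025,0,0,0]])

```text
time_s: 5.97
ee_pos: [513.7, 150.7, 222.6]
ee_rot: [180.0, -0.1, 178.3]
force: [0.2, 0.9, 0.5]
gripper_width: 41.6
gripper_force: 0.0
```

Emit:
apply_moves(increments=[[0.0,0.027,-0.003,0,0,0,-3.2],[0.0,0.027,-0.003,0,0,0,-3.2],[0.0,0.027,-0.003,0,0,0,-3.2],[0.0,0.026,-0.003,0,0,0,-3.2],[0.0,0,0,0,0,0,0]])

```text
time_s: 6.38
ee_pos: [626.9, 137.7, 218.8]
ee_rot: [-180.0, 0.1, 165.3]
force: [0.3, -0.5, -0.8]
gripper_width: 45.7
gripper_force: 0.0
```

Run:
```python
from h import *
for i in range(4): w=cams.grab_frame("wrist")
save(w,"w3.png",1.2)
s=status.state(); print(s["ee_pos"],s["ee_rot"],s["force"],s["torque"])
for X in([497,153.7,132],[626,140,166],[582.7,150.9,136]): print(proj(w,X))
h=cv2.cvtColor(w["color"],cv2.COLOR_RGB2HSV).astype(int);H,S,V=h[...,0],h[...,1],h[...,2]
k,l,st,ce=cv2.connectedComponentsWithStats((((H>22)&(H<36)&(S>120)&(V>150))).astype(np.uint8))
for i in range(1,k):
  if st[i,4]>8: print(st[i].tolist(),ce[i].round(1),atz(w,ce[i],166))
```

```text
[621.82765577 138.59603964 219.59622295] [-1.79963931e+02 -9.62819479e-02  1.65514728e+02] [-0.11490316 -0.59016567  0.47816273] [ 0.06932495 -0.14966414 -0.00729173]
[227.04605095  42.69485889]
[252.96005165 221.58170453]
[252.38422324 155.97706998]
[246, 211, 14, 14, 70] [252.  216.2] [621.67046521 140.40906906 166.        ]
```

View pics/w3.png

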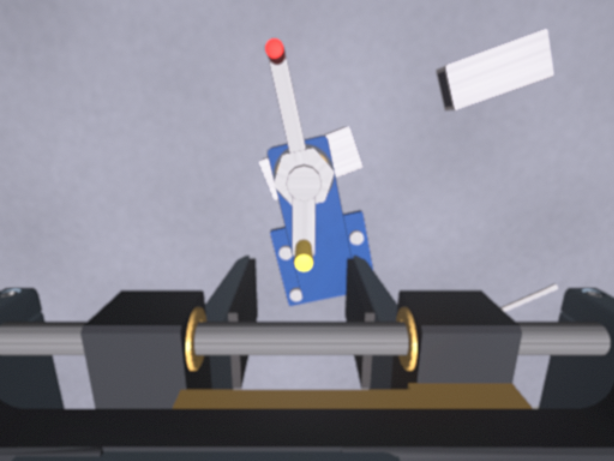

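The yellow pin is centred at (252,218) px, about (624,140) in world. The lever is now along -x, as expected. Descending and pinching.

Emit:
apply_moves(increments=[[0.0,0.002,0.001,-0.03,0,0,0],[0.0,0.001,0,-0.03,0,0,0],[0.0,0,0,-0.006,0,0,0],[-0.4,0,0,0,0,0,0],[-0.8,0,0,0,0,0,0]], newtons=15)

```text
time_s: 7.0
ee_pos: [625.8, 139.9, 155.0]
ee_rot: [180.0, 0.0, 165.5]
force: [0.2, -0.1, 0.1]
gripper_width: 35.1
gripper_force: 0.0
```

Emit:
apply_moves(increments=[[-1,0,0,0,0,0,0],[-1,0,0,0,0,0,0],[-1,0,0,0,0,0,0],[-1,0,0,0,0,0,0],[-1,0,0,0,0,0,0]])

```text
time_s: 7.42
ee_pos: [626.5, 139.3, 155.4]
ee_rot: [180.0, 0.1, 165.5]
force: [-0.8, -1.5, 5.1]
gripper_width: 11.4
gripper_force: 15.0
```

```bash
sed -i 's/round(d\[0\],4),round(d\[1\],4)/float(round(d[0],4)),float(round(d[1],4))/' h.py
python3 - <<'E'
from h import *
s=status.state(); print(s["time_s"],s["ee_pos"],s["ee_rot"],s["force"],s["gripper_width"],s["gripper_force"])
from scipy.optimize import least_squares
P=np.array([(524,212.7),(510.8,197.1),(501,176.9),(497,154.7),(496.9,153.7)])
print(least_squares(lambda q:np.hypot(*(P-q[:2]).T)-q[2],[583,150,85]).x)
p=s["ee_pos"]; c=np.array([582.7,150.9]); d=p[:2]-c; print(np.hypot(*d),np.degrees(np.arctan2(d[1],d[0])))
E
```

```text
7.4167 [626.45248939 139.26130695 155.41607888] [1.79989820e+02 1.20903388e-01 1.65490750e+02] [-0.79795328 -1.49659912  5.05183773] 11.434975253213427 15.000565499067307
[581.12872067 150.75448942  84.25619299]
45.2740489030662 -14.896399245756358
```

```bash
python3 -c "
from h import *
arc((582.5,150.9),45,-14.9,-62.9,16,per=4)"
```

```text
[[-1, -0.0007, -0.0022, 0, 0, 0, -3.0], [-1, -0.0008, -0.0023, 0, 0, 0, -3.0], [-1, -0.0009, -0.0021, 0, 0, 0, -3.0], [-1, -0.001, -0.0022, 0, 0, 0, -3.0]]
[[-1, -0.0011, -0.002, 0, 0, 0, -3.0], [-1, -0.0012, -0.002, 0, 0, 0, -3.0], [-1, -0.0013, -0.002, 0, 0, 0, -3.0], [-1, -0.0015, -0.0019, 0, 0, 0, -3.0]]
[[-1, -0.0015, -0.0018, 0, 0, 0, -3.0], [-1, -0.0016, -0.0017, 0, 0, 0, -3.0], [-1, -0.0017, -0.0016, 0, 0, 0, -3.0], [-1, -0.0018, -0.0015, 0, 0, 0, -3.0]]
[[-1, -0.0019, -0.0015, 0, 0, 0, -3.0], [-1, -0.0019, -0.0013, 0, 0, 0, -3.0], [-1, -0.002, -0.0012, 0, 0, 0, -3.0], [-1, -0.0021, -0.0012, 0, 0, 0, -3.0]]
```

Emit:
apply_moves(increments=[[-1,-0.0007,-0.0022,0,0,0,-3.0],[-1,-0.0008,-0.0023,0,0,0,-3.0],[-1,-0.0009,-0.0021,0,0,0,-3.0],[-1,-0.001,-0.0022,0,0,0,-3.0]])

```text
time_s: 7.75
ee_pos: [623.6, 131.4, 155.4]
ee_rot: [179.8, 0.1, 153.4]
force: [1.0, 0.8, 4.4]
gripper_width: 11.6
gripper_force: 15.0
```

Emit:
apply_moves(increments=[[-1,-0.0011,-0.002,0,0,0,-3.0],[-1,-0.0012,-0.002,0,0,0,-3.0],[-1,-0.0013,-0.002,0,0,0,-3.0],[-1,-0.0015,-0.0019,0,0,0,-3.0]])

```text
time_s: 8.08
ee_pos: [618.7, 123.1, 155.4]
ee_rot: [179.8, 0.1, 141.4]
force: [1.4, 0.7, 5.1]
gripper_width: 11.1
gripper_force: 15.0
```

Emit:
apply_moves(increments=[[-1,-0.0015,-0.0018,0,0,0,-3.0],[-1,-0.0016,-0.0017,0,0,0,-3.0],[-1,-0.0017,-0.0016,0,0,0,-3.0],[-1,-0.0018,-0.0015,0,0,0,-3.0]])

```text
time_s: 8.42
ee_pos: [612.4, 116.2, 155.4]
ee_rot: [179.8, 0.2, 129.4]
force: [2.2, -1.8, 4.6]
gripper_width: 11.6
gripper_force: 15.0
```

Emit:
apply_moves(increments=[[-1,-0.0019,-0.0015,0,0,0,-3.0],[-1,-0.0019,-0.0013,0,0,0,-3.0],[-1,-0.002,-0.0012,0,0,0,-3.0],[-1,-0.0021,-0.0012,0,0,0,-3.0]])

```text
time_s: 8.75
ee_pos: [604.7, 110.7, 155.4]
ee_rot: [179.7, 0.2, 117.4]
force: [2.0, -1.9, 3.7]
gripper_width: 11.4
gripper_force: 15.0
```

Run:
```python
from h import *
w=cams.grab_frame("scene"); B=cv2.resize(w["color"][195:305,255:350],(0,0),fx=5,fy=5,interpolation=cv2.INTER_CUBIC); 
s=status.state(); print(s["time_s"],s["ee_pos"],s["ee_rot"],s["force"],s["torque"])
arc((582.5,150.9),45,-62.9,-98.9,36,per=3)
```

```text
8.8 [604.03204156 110.28880234 155.38219039] [1.79827117e+02 1.56009823e-01 1.17262450e+02] [ 1.28961073 -3.77546688  4.87954208] [-0.50817718 -0.33616177  0.07537863]
[[-1, -0.0007, -0.0003, 0, 0, 0, -1.0], [-1, -0.0007, -0.0004, 0, 0, 0, -1.0], [-1, -0.0007, -0.0003, 0, 0, 0, -1.0]]
[[-1, -0.0007, -0.0003, 0, 0, 0, -1.0], [-1, -0.0008, -0.0003, 0, 0, 0, -1.0], [-1, -0.0007, -0.0003, 0, 0, 0, -1.0]]
[[-1, -0.0007, -0.0003, 0, 0, 0, -1.0], [-1, -0.0008, -0.0002, 0, 0, 0, -1.0], [-1, -0.0007, -0.0003, 0, 0, 0, -1.0]]
[[-1, -0.0008, -0.0002, 0, 0, 0, -1.0], [-1, -0.0007, -0.0002, 0, 0, 0, -1.0], [-1, -0.0008, -0.0002, 0, 0, 0, -1.0]]
[[-1, -0.0007, -0.0002, 0, 0, 0, -1.0], [-1, -0.0008, -0.0002, 0, 0, 0, -1.0], [-1, -0.0008, -0.0002, 0, 0, 0, -1.0]]
[[-1, -0.0007, -0.0002, 0, 0, 0, -1.0], [-1, -0.0008, -0.0001, 0, 0, 0, -1.0], [-1, -0.0008, -0.0001, 0, 0, 0, -1.0]]
[[-1, -0.0008, -0.0002, 0, 0, 0, -1.0], [-1, -0.0007, -0.0001, 0, 0, 0, -1.0], [-1, -0.0008, 0.0, 0, 0, 0, -1.0]]
[[-1, -0.0008, -0.0001, 0, 0, 0, -1.0], [-1, -0.0008, -0.0001, 0, 0, 0, -1.0], [-1, -0.0008, 0.0, 0, 0, 0, -1.0]]
[[-1, -0.0008, -0.0001, 0, 0, 0, -1.0], [-1, -0.0007, 0.0, 0, 0, 0, -1.0], [-1, -0.0008, 0.0, 0, 0, 0, -1.0]]
[[-1, -0.0008, 0.0, 0, 0, 0, -1.0], [-1, -0.0008, 0.0, 0, 0, 0, -1.0], [-1, -0.0008, 0.0001, 0, 0, 0, -1.0]]
[[-1, -0.0008, 0.0, 0, 0, 0, -1.0], [-1, -0.0007, 0.0001, 0, 0, 0, -1.0], [-1, -0.0008, 0.0, 0, 0, 0, -1.0]]
[[-1, -0.0008, 0.0001, 0, 0, 0, -1.0], [-1, -0.0008, 0.0001, 0, 0, 0, -1.0], [-1, -0.0008, 0.0001, 0, 0, 0, -1.0]]
```

The pinch carries part of the crank torque as a moment. I'll open slightly to a loose cage of about 15 mm, so the tangential force reads the push directly.

```bash
cat > ft.py <<'E'
from h import *
s=status.state();c=np.array([582.5,150.9]);d=s["ee_pos"][:2]-c;r=np.hypot(*d);a=np.arctan2(d[1],d[0]);t=np.array([np.sin(a),-np.cos(a)])
print(round(s["time_s"],2),"phi",np.degrees(a).round(1),"r",r.round(1),"push",-(s["force"][:2]@t).round(2),"rad",(s["force"][:2]@d/r).round(2),"tz",s["torque"][2].round(3),"w",round(s["gripper_width"],1))
E
python3 ft.py
```

```text
8.8 phi -62.1 r 46.0 push -0.63 rad 3.94 tz 0.075 w 11.7
```

Emit:
apply_moves(increments=[[-0.67,0,0,0,0,0,0],[-0.67,0,0,0,0,0,0],[-0.67,-0.0007,-0.0003,0,0,0,-1.0],[-0.67,-0.0007,-0.0004,0,0,0,-1.0],[-0.67,-0.0007,-0.0003,0,0,0,-1.0]])

```text
time_s: 9.22
ee_pos: [601.2, 111.0, 153.4]
ee_rot: [179.9, -0.1, 114.4]
force: [1.5, 3.1, -1.6]
gripper_width: 14.8
gripper_force: 1.6
```

```bash
python3 ft.py
```

```text
9.22 phi -64.9 r 44.0 push 2.66 rad -2.23 tz 0.019 w 14.8
```

Emit:
apply_moves(increments=[[-0.67,-0.0007,-0.0003,0,0,0,-1.0],[-0.67,-0.0008,-0.0003,0,0,0,-1.0],[-0.67,-0.0007,-0.0003,0,0,0,-1.0]])

```text
time_s: 9.47
ee_pos: [598.7, 109.5, 153.8]
ee_rot: [180.0, -0.0, 111.4]
force: [2.6, 2.7, -2.1]
gripper_width: 14.9
gripper_force: 1.4
```

```bash
python3 ft.py
```

```text
9.47 phi -68.7 r 44.5 push 3.38 rad -1.62 tz 0.003 w 14.9
```

Emit:
apply_moves(increments=[[-0.67,-0.0007,-0.0003,0,0,0,-1.0],[-0.67,-0.0008,-0.0002,0,0,0,-1.0],[-0.67,-0.0007,-0.0003,0,0,0,-1.0]])

```text
time_s: 9.72
ee_pos: [596.4, 108.4, 154.0]
ee_rot: [180.0, 0.0, 108.4]
force: [2.4, 2.3, -1.9]
gripper_width: 14.9
gripper_force: 1.4
```

```bash
python3 ft.py
```

```text
9.72 phi -71.9 r 44.7 push 2.99 rad -1.49 tz -0.035 w 14.9
```

Run:
```python
from h import *
arc((582.5,150.9),45,-71.9,-199.9,128,g=-0.67,per=4)
```

```text
[[-0.67, -0.0008, -0.0002, 0, 0, 0, -1.0], [-0.67, -0.0007, -0.0002, 0, 0, 0, -1.0], [-0.67, -0.0008, -0.0002, 0, 0, 0, -1.0], [-0.67, -0.0007, -0.0002, 0, 0, 0, -1.0]]
[[-0.67, -0.0008, -0.0002, 0, 0, 0, -1.0], [-0.67, -0.0008, -0.0002, 0, 0, 0, -1.0], [-0.67, -0.0007, -0.0002, 0, 0, 0, -1.0], [-0.67, -0.0008, -0.0001, 0, 0, 0, -1.0]]
[[-0.67, -0.0008, -0.0001, 0, 0, 0, -1.0], [-0.67, -0.0008, -0.0002, 0, 0, 0, -1.0], [-0.67, -0.0007, -0.0001, 0, 0, 0, -1.0], [-0.67, -0.0008, 0.0, 0, 0, 0, -1.0]]
[[-0.67, -0.0008, -0.0001, 0, 0, 0, -1.0], [-0.67, -0.0008, -0.0001, 0, 0, 0, -1.0], [-0.67, -0.0008, 0.0, 0, 0, 0, -1.0], [-0.67, -0.0008, -0.0001, 0, 0, 0, -1.0]]
[[-0.67, -0.0007, 0.0, 0, 0, 0, -1.0], [-0.67, -0.0008, 0.0, 0, 0, 0, -1.0], [-0.67, -0.0008, 0.0, 0, 0, 0, -1.0], [-0.67, -0.0008, 0.0, 0, 0, 0, -1.0]]
[[-0.67, -0.0008, 0.0001, 0, 0, 0, -1.0], [-0.67, -0.0008, 0.0, 0, 0, 0, -1.0], [-0.67, -0.0007, 0.0001, 0, 0, 0, -1.0], [-0.67, -0.0008, 0.0, 0, 0, 0, -1.0]]
[[-0.67, -0.0008, 0.0001, 0, 0, 0, -1.0], [-0.67, -0.0008, 0.0001, 0, 0, 0, -1.0], [-0.67, -0.0008, 0.0001, 0, 0, 0, -1.
[... 3421 characters left out ...]
.0008, 0, 0, 0, -1.0], [-0.67, 0.0, 0.0008, 0, 0, 0, -1.0]]
[[-0.67, 0.0001, 0.0007, 0, 0, 0, -1.0], [-0.67, 0.0, 0.0008, 0, 0, 0, -1.0], [-0.67, 0.0001, 0.0008, 0, 0, 0, -1.0], [-0.67, 0.0001, 0.0008, 0, 0, 0, -1.0]]
[[-0.67, 0.0001, 0.0008, 0, 0, 0, -1.0], [-0.67, 0.0002, 0.0007, 0, 0, 0, -1.0], [-0.67, 0.0001, 0.0008, 0, 0, 0, -1.0], [-0.67, 0.0002, 0.0008, 0, 0, 0, -1.0]]
[[-0.67, 0.0001, 0.0007, 0, 0, 0, -1.0], [-0.67, 0.0002, 0.0008, 0, 0, 0, -1.0], [-0.67, 0.0002, 0.0008, 0, 0, 0, -1.0], [-0.67, 0.0002, 0.0007, 0, 0, 0, -1.0]]
[[-0.67, 0.0002, 0.0008, 0, 0, 0, -1.0], [-0.67, 0.0003, 0.0007, 0, 0, 0, -1.0], [-0.67, 0.0002, 0.0008, 0, 0, 0, -1.0], [-0.67, 0.0003, 0.0007, 0, 0, 0, -1.0]]
```

Emit:
apply_moves(increments=[[-0.67,-0.0008,-0.0002,0,0,0,-1.0],[-0.67,-0.0007,-0.0002,0,0,0,-1.0],[-0.67,-0.0008,-0.0002,0,0,0,-1.0],[-0.67,-0.0007,-0.0002,0,0,0,-1.0]])

```text
time_s: 10.05
ee_pos: [593.4, 107.5, 154.0]
ee_rot: [180.0, 0.0, 104.4]
force: [2.1, 1.2, -1.9]
gripper_width: 15.1
gripper_force: 1.5
```

Emit:
apply_moves(increments=[[-0.67,-0.0008,-0.0002,0,0,0,-1.0],[-0.67,-0.0008,-0.0002,0,0,0,-1.0],[-0.67,-0.0007,-0.0002,0,0,0,-1.0],[-0.67,-0.0008,-0.0001,0,0,0,-1.0]])

```text
time_s: 10.38
ee_pos: [590.3, 106.7, 154.0]
ee_rot: [180.0, 0.0, 100.4]
force: [2.6, 1.0, -2.6]
gripper_width: 15.0
gripper_force: 1.6
```

```bash
python3 ft.py
```

```text
10.38 phi -79.9 r 44.9 push 2.79 rad -0.57 tz -0.049 w 15.0
```

Emit:
apply_moves(increments=[[-0.67,-0.0008,-0.0001,0,0,0,-1.0],[-0.67,-0.0008,-0.0002,0,0,0,-1.0],[-0.67,-0.0007,-0.0001,0,0,0,-1.0],[-0.67,-0.0008,0.0,0,0,0,-1.0]])

```text
time_s: 10.72
ee_pos: [587.3, 106.3, 154.0]
ee_rot: [180.0, 0.0, 96.4]
force: [2.7, -1.0, -2.3]
gripper_width: 14.9
gripper_force: 1.7
```

Emit:
apply_moves(increments=[[-0.67,-0.0008,-0.0001,0,0,0,-1.0],[-0.67,-0.0008,-0.0001,0,0,0,-1.0],[-0.67,-0.0008,0.0,0,0,0,-1.0],[-0.67,-0.0008,-0.0001,0,0,0,-1.0]])

```text
time_s: 11.05
ee_pos: [584.0, 106.0, 154.0]
ee_rot: [180.0, 0.0, 92.4]
force: [4.0, -0.9, -3.0]
gripper_width: 15.2
gripper_force: 1.7
```

Emit:
apply_moves(increments=[[-0.67,-0.0007,0.0,0,0,0,-1.0],[-0.67,-0.0008,0.0,0,0,0,-1.0]])

```text
time_s: 11.22
ee_pos: [582.5, 106.0, 154.0]
ee_rot: [180.0, 0.0, 90.4]
force: [3.7, -2.4, -1.0]
gripper_width: 15.4
gripper_force: 1.8
```

Emit:
apply_moves(increments=[[-0.67,-0.0008,0.0,0,0,0,-1.0]])

```text
time_s: 11.3
ee_pos: [581.8, 105.9, 154.0]
ee_rot: [180.0, 0.0, 89.4]
force: [4.0, -2.0, -1.0]
gripper_width: 15.4
gripper_force: 1.8
```

Emit:
apply_moves(increments=[[-0.67,-0.0008,0.0,0,0,0,-1.0],[-0.67,-0.0008,0.0001,0,0,0,-1.0]])

```text
time_s: 11.47
ee_pos: [580.2, 106.0, 154.1]
ee_rot: [180.0, 0.0, 87.4]
force: [4.3, -3.4, -1.7]
gripper_width: 14.9
gripper_force: 2.2
```

Emit:
apply_moves(increments=[[-0.67,-0.0008,0.0,0,0,0,-1.0]])

```text
time_s: 11.55
ee_pos: [579.6, 106.1, 154.0]
ee_rot: [179.9, 0.0, 86.4]
force: [4.8, -3.6, -1.9]
gripper_width: 15.3
gripper_force: 2.5
```

Emit:
apply_moves(increments=[[-0.67,-0.0008,0.0,0,0,0,-1.0]])

```text
time_s: 11.63
ee_pos: [579.1, 106.1, 154.1]
ee_rot: [179.9, 0.0, 85.4]
force: [5.1, -3.1, -2.5]
gripper_width: 14.9
gripper_force: 2.8
```

```bash
python3 ft.py
python3 - <<'E'
from h import *
L=[]
for i in range(4):
    cams.grab_frame("top"); s=status.state(); L.append([*s["ee_pos"].round(1),*s["force"].round(2),round(s["gripper_force"],2)])
print(np.array(L))
E
```

```text
11.63 phi -94.4 r 44.9 push 5.29 rad 2.73 tz 0.012 w 14.9
[[578.9  106.1  154.1    5.99  -3.2   -1.6    2.58]
 [578.9  106.1  154.     4.16  -2.39  -2.43   2.38]
 [578.9  106.1  154.1    4.41  -3.56  -2.44   2.35]
 [578.9  106.1  154.1    4.34  -2.79  -1.72   2.34]]
```

Contact is clear: push rose from about 2.85 to 5.2 N, which is about 25 N at the foot. Releasing and returning to the nut lever.

Emit:
apply_moves(increments=[[0.0,0,0,0,0,0,0],[0.0,0,0,0,0,0,0],[0.0,0,0,0,0,0,0],[0.0,0,0,0.026,0,0,0],[0.0,0,0,0.03,0,0,0]])

```text
time_s: 12.25
ee_pos: [576.2, 106.5, 208.3]
ee_rot: [-179.6, 0.1, 85.5]
force: [1.0, -0.3, 0.0]
gripper_width: 44.2
gripper_force: 0.0
```

Emit:
apply_moves(increments=[[0.0,-0.006,0.003,0,0,0,6.6],[0.0,-0.006,0.0035,0,0,0,6.6],[0.0,-0.006,0.0035,0,0,0,6.6],[0.0,-0.006,0.0035,0,0,0,6.6],[0.0,-0.006,0.0035,0,0,0,6.6]])

```text
time_s: 12.67
ee_pos: [547.5, 123.9, 210.1]
ee_rot: [-180.0, -0.1, 118.8]
force: [0.5, 0.3, 0.7]
gripper_width: 45.7
gripper_force: 0.0
```

Emit:
apply_moves(increments=[[0.0,-0.006,0.0035,0,0,0,6.6],[0.0,-0.006,0.0035,0,0,0,6.6],[0.0,-0.006,0.0035,0,0,0,6.6],[0.0,-0.006,0.0035,0,0,0,6.6],[0.0,-0.006,0.0035,0,0,0,6.6]])

```text
time_s: 13.08
ee_pos: [517.4, 141.3, 210.0]
ee_rot: [-180.0, -0.1, 151.8]
force: [0.4, 0.6, -0.7]
gripper_width: 45.1
gripper_force: 0.0
```

Emit:
apply_moves(increments=[[0.0,-0.006,0.0035,0,0,0,6.6],[0.0,-0.006,0.0035,0,0,0,6.6],[0.0,-0.006,0.003,0,0,0,6.6],[0.0,-0.004,0.003,0,0,0,6.6],[0.0,0,0,0,0,0,0.5]])

```text
time_s: 13.5
ee_pos: [495.1, 154.5, 210.1]
ee_rot: [180.0, -0.1, 178.5]
force: [-1.3, -0.4, -0.2]
gripper_width: 45.5
gripper_force: 0.0
```

Run:
```python
from h import *
for i in range(4): w=cams.grab_frame("wrist")
save(w,"w4.png",1.2)
s=status.state(); print(s["time_s"],s["ee_pos"],s["ee_rot"],s["force"])
h=cv2.cvtColor(w["color"],cv2.COLOR_RGB2HSV).astype(int);H,S,V=h[...,0],h[...,1],h[...,2]
k,l,st,ce=cv2.connectedComponentsWithStats((((H<6)|(H>174))&(S>130)&(V>150)).astype(np.uint8))
for i in range(1,k):
  if st[i,4]>8: print(st[i].tolist(),ce[i].round(1),atz(w,ce[i],132))
k,l,st,ce=cv2.connectedComponentsWithStats((((H>22)&(H<36)&(S>120)&(V>150))).astype(np.uint8))
for i in range(1,k):
  if st[i,4]>8: print(st[i].tolist(),ce[i].round(1),atz(w,ce[i],166))
print(proj(w,[496.9,153.7,132]))
```

```text
13.7 [496.56925386 153.85248763 210.01494779] [ 1.79986341e+02 -1.07201688e-02  1.78256898e+02] [-0.10653951 -0.11208126 -0.86456976]
[244, 198, 14, 13, 140] [250.5 203.8] [494.35896882 154.86420686 132.        ]
[157, 297, 2, 9, 9] [157.9 301. ] [560.52326507  80.44542185 166.        ]
[249.19208224 206.74494181]
```

View pics/w4.png

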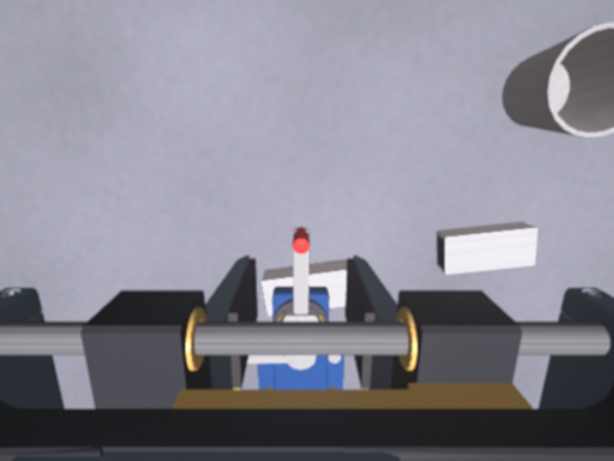

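The red pin is centred at (251,204) px with the lever aligned. Descending, pinching and starting to tighten.

```bash
sed 's/print(round(s\["time/d=s["ee_pos"][:2]-c\nprint("M\/85",((d[0]*s["force"][1]-d[1]*s["force"][0]+1000*s["torque"][2])\/85).round(2)) ; print(round(s["time/' ft.py > fn.py
python3 - <<'E'
from h import *
arc((582.5,150.9),85.5,178,136,14); arc((582.5,150.9),85.5,136,121,15,per=3)
E
```

```text
[[-1, 0.0002, 0.0045, 0, 0, 0, -3.0], [-1, 0.0005, 0.0044, 0, 0, 0, -3.0], [-1, 0.0008, 0.0044, 0, 0, 0, -3.0], [-1, 0.0009, 0.0044, 0, 0, 0, -3.0], [-1, 0.0012, 0.0043, 0, 0, 0, -3.0]]
[[-1, 0.0015, 0.0042, 0, 0, 0, -3.0], [-1, 0.0016, 0.0042, 0, 0, 0, -3.0], [-1, 0.0019, 0.0041, 0, 0, 0, -3.0], [-1, 0.002, 0.004, 0, 0, 0, -3.0], [-1, 0.0023, 0.0038, 0, 0, 0, -3.0]]
[[-1, 0.0025, 0.0037, 0, 0, 0, -3.0], [-1, 0.0026, 0.0036, 0, 0, 0, -3.0], [-1, 0.0029, 0.0035, 0, 0, 0, -3.0], [-1, 0.003, 0.0033, 0, 0, 0, -3.0]]
[[-1, 0.001, 0.0011, 0, 0, 0, -1.0], [-1, 0.0011, 0.001, 0, 0, 0, -1.0], [-1, 0.0011, 0.001, 0, 0, 0, -1.0]]
[[-1, 0.0011, 0.001, 0, 0, 0, -1.0], [-1, 0.0011, 0.001, 0, 0, 0, -1.0], [-1, 0.0011, 0.001, 0, 0, 0, -1.0]]
[[-1, 0.0012, 0.0009, 0, 0, 0, -1.0], [-1, 0.0012, 0.001, 0, 0, 0, -1.0], [-1, 0.0011, 0.0009, 0, 0, 0, -1.0]]
[[-1, 0.0012, 0.0009, 0, 0, 0, -1.0], [-1, 0.0013, 0.0008, 0, 0, 0, -1.0], [-1, 0.0012, 0.0009, 0, 0, 0, -1.0]]
[[-1, 0.0012, 0.0008, 0, 0, 0, -1.0], [-1, 0.0013, 0.0008, 0, 0, 0, -1.0], [-1, 0.0013, 0.0008, 0, 0, 0, -1.0]]
```

Emit:
apply_moves(increments=[[0.0,0,0,-0.03,0,0,0],[0.0,0,0,-0.03,0,0,0],[0.0,0,0,-0.02,0,0,0],[0.0,0,0,0,0,0,0],[-0.6,0,0,0,0,0,0]], newtons=20)

```text
time_s: 14.12
ee_pos: [496.3, 153.6, 129.5]
ee_rot: [-180.0, -0.1, 178.3]
force: [-0.3, 0.8, 0.4]
gripper_width: 41.6
gripper_force: 0.0
```

Emit:
apply_moves(increments=[[-1,0,0,0,0,0,0],[-1,0,0,0,0,0,0],[-1,0,0,0,0,0,0],[-1,0,0,0,0,0,0],[-1,0,0,0,0,0,0]])

```text
time_s: 14.53
ee_pos: [497.0, 153.8, 130.9]
ee_rot: [180.0, 0.1, 178.4]
force: [-0.8, -0.4, 3.3]
gripper_width: 10.9
gripper_force: 20.0
```

```bash
python3 fn.py
```

```text
M/85 1.06
14.53 phi 178.1 r 85.5 push 0.46 rad 0.78 tz 0.051 w 10.9
```

Emit:
apply_moves(increments=[[-1,0.0002,0.0045,0,0,0,-3.0],[-1,0.0005,0.0044,0,0,0,-3.0],[-1,0.0008,0.0044,0,0,0,-3.0],[-1,0.0009,0.0044,0,0,0,-3.0],[-1,0.0012,0.0043,0,0,0,-3.0]])

```text
time_s: 14.95
ee_pos: [500.4, 174.5, 130.9]
ee_rot: [-179.9, 0.1, 163.3]
force: [-0.3, -5.1, 4.4]
gripper_width: 11.1
gripper_force: 20.0
```

```bash
python3 fn.py
```

```text
M/85 5.33
14.95 phi 164.0 r 85.5 push 5.03 rad -1.09 tz 0.023 w 11.1
```

Emit:
apply_moves(increments=[[-1,0.0015,0.0042,0,0,0,-3.0],[-1,0.0016,0.0042,0,0,0,-3.0],[-1,0.0019,0.0041,0,0,0,-3.0],[-1,0.002,0.004,0,0,0,-3.0],[-1,0.0023,0.0038,0,0,0,-3.0]])

```text
time_s: 15.37
ee_pos: [509.3, 194.8, 130.9]
ee_rot: [-179.9, 0.1, 148.3]
force: [-1.2, -5.3, 5.3]
gripper_width: 11.0
gripper_force: 20.0
```

```bash
python3 fn.py
```

```text
M/85 5.0
15.37 phi 149.1 r 85.3 push 5.14 rad -1.64 tz -0.013 w 11.0
```

Emit:
apply_moves(increments=[[-1,0.0025,0.0037,0,0,0,-3.0],[-1,0.0026,0.0036,0,0,0,-3.0],[-1,0.0029,0.0035,0,0,0,-3.0],[-1,0.003,0.0033,0,0,0,-3.0]])

```text
time_s: 15.7
ee_pos: [520.0, 208.7, 130.9]
ee_rot: [-179.8, 0.1, 136.3]
force: [-1.7, -6.5, 5.2]
gripper_width: 11.1
gripper_force: 20.0
```

```bash
python3 fn.py
```

```text
M/85 7.04
15.7 phi 137.2 r 85.1 push 5.94 rad -3.2 tz 0.093 w 11.1
```

Emit:
apply_moves(increments=[[-1,0.001,0.0011,0,0,0,-1.0],[-1,0.0011,0.001,0,0,0,-1.0],[-1,0.0011,0.001,0,0,0,-1.0]])

```text
time_s: 15.95
ee_pos: [523.0, 211.6, 130.9]
ee_rot: [-179.8, 0.1, 133.4]
force: [-2.7, -5.4, 6.5]
gripper_width: 11.1
gripper_force: 20.0
```

```bash
python3 fn.py
```

```text
M/85 6.65
15.95 phi 134.4 r 85.1 push 5.72 rad -1.99 tz 0.079 w 11.1
```

Emit:
apply_moves(increments=[[-1,0.0011,0.001,0,0,0,-1.0],[-1,0.0011,0.001,0,0,0,-1.0],[-1,0.0011,0.001,0,0,0,-1.0]])

```text
time_s: 16.2
ee_pos: [526.0, 214.5, 130.9]
ee_rot: [-179.8, 0.1, 130.4]
force: [-2.5, -6.5, 6.7]
gripper_width: 11.3
gripper_force: 20.0
```

```bash
python3 fn.py
```

```text
M/85 6.99
16.2 phi 131.6 r 85.0 push 6.15 rad -3.23 tz 0.071 w 11.3
```

Emit:
apply_moves(increments=[[-1,0.0012,0.0009,0,0,0,-1.0],[-1,0.0012,0.001,0,0,0,-1.0],[-1,0.0011,0.0009,0,0,0,-1.0]])

```text
time_s: 16.45
ee_pos: [529.3, 217.1, 130.9]
ee_rot: [-179.8, 0.1, 127.4]
force: [-3.9, -7.1, 6.8]
gripper_width: 11.3
gripper_force: 20.0
```

```bash
python3 fn.py
```

```text
M/85 8.81
16.45 phi 128.8 r 85.0 push 7.51 rad -3.07 tz 0.111 w 11.3
```

Emit:
apply_moves(increments=[[-1,0.0012,0.0009,0,0,0,-1.0],[-1,0.0013,0.0008,0,0,0,-1.0],[-1,0.0012,0.0009,0,0,0,-1.0]])

```text
time_s: 16.7
ee_pos: [532.6, 219.6, 130.8]
ee_rot: [-179.7, 0.1, 124.4]
force: [-4.9, -7.2, 8.1]
gripper_width: 10.9
gripper_force: 20.0
```

```bash
python3 fn.py
```

```text
M/85 9.17
16.7 phi 126.0 r 84.9 push 8.23 rad -2.98 tz 0.081 w 10.9
```

Emit:
apply_moves(increments=[[-1,0.0012,0.0008,0,0,0,-1.0],[-1,0.0013,0.0008,0,0,0,-1.0]])

```text
time_s: 16.87
ee_pos: [534.9, 221.1, 130.8]
ee_rot: [-179.7, 0.1, 122.4]
force: [-4.7, -6.9, 7.9]
gripper_width: 11.0
gripper_force: 20.0
```

```bash
python3 fn.py
```

```text
M/85 8.66
16.87 phi 124.1 r 84.8 push 7.8 rad -3.08 tz 0.074 w 11.0
```

Emit:
apply_moves(increments=[[-1,0.0013,0.0008,0,0,0,-1.0],[-1,0.0013,0.0007,0,0,0,-1.0]])

```text
time_s: 17.03
ee_pos: [537.2, 222.6, 130.8]
ee_rot: [-179.7, 0.1, 120.4]
force: [-5.7, -6.3, 8.9]
gripper_width: 10.7
gripper_force: 20.0
```

```bash
python3 fn.py
```

```text
M/85 9.22
17.03 phi 122.2 r 84.8 push 8.16 rad -2.31 tz 0.092 w 10.7
```

Emit:
apply_moves(increments=[[-1,0,0,0,0,0,0],[-1,0,0,0,0,0,0]])

```text
time_s: 17.2
ee_pos: [537.5, 222.8, 130.8]
ee_rot: [-179.7, 0.1, 120.4]
force: [-5.0, -6.2, 7.6]
gripper_width: 11.0
gripper_force: 20.0
```

```bash
python3 fn.py
```

```text
M/85 9.12
17.2 phi 122.0 r 84.8 push 7.53 rad -2.6 tz 0.136 w 11.0
```

The nut is at about -0.33 rad, with +3 to 3.8 N over free turning, which is firm. Releasing and retreating.

Emit:
apply_moves(increments=[[0.0,0,0,0,0,0,0],[0.0,0,0,0,0,0,0],[0.0,0,0,0,0,0,0],[0.0,0,0,0.025,0,0,0],[0.0,0,0,0.04,0,0,0]])

```text
time_s: 17.62
ee_pos: [536.8, 224.1, 191.4]
ee_rot: [-179.5, -0.1, 120.4]
force: [0.5, 0.9, -0.8]
gripper_width: 41.4
gripper_force: 0.0
```

Emit:
apply_moves(increments=[[0.0,0,0,0.04,0,0,0],[0.0,-0.02,-0.02,0.02,0,0,0],[0.0,-0.03,-0.03,0,0,0,0],[0.0,-0.03,-0.03,0,0,0,0],[0.0,-0.03,-0.03,0,0,0,0]])

```text
time_s: 18.03
ee_pos: [429.9, 115.9, 255.2]
ee_rot: [179.9, 0.0, 120.5]
force: [-0.3, -1.0, 0.5]
gripper_width: 45.3
gripper_force: 0.0
```

Emit:
apply_moves(increments=[[0.0,-0.02,-0.03,0,0,0,0],[0.0,-0.02,-0.03,0,0,0,0],[0.0,-0.02,-0.03,0,0,0,0],[0.0,0,0,0,0,0,0],[0.0,0,0,0,0,0,0]])

```text
time_s: 18.45
ee_pos: [370.5, 25.8, 255.4]
ee_rot: [179.9, 0.0, 120.2]
force: [-1.3, 0.2, -0.1]
gripper_width: 45.6
gripper_force: 0.0
```

Run:
```python
from h import *
a=cams.grab_frame("top"); save(a,"end.png",1.5)
s=status.state(); print(s["time_s"],s["ee_pos"],s["force"])
for q in("offcut_a","glue_tin","pot"):print(q,[(np.round(d["rect"]).tolist(),round(d["score"],2)) for d in finder.boxes_of(q,"top")][:3])
c=np.array([582.5,150.9])
A=cv2.resize(a["color"][110:210,150:250],(600,600),interpolation=cv2.INTER_CUBIC);cv2.imwrite("pics/e.png",A[:,:,::-1])
for X in([c[0]+45*np.cos(np.radians(-92)),c[1]+45*np.sin(np.radians(-92)),166],[537.5,222.8,132]): print((proj(a,X)-[150,110])*6)
```

```text
18.5 [371.34802071  26.53331287 255.39067632] [ 0.13382648  0.32059296 -0.09464828]
offcut_a [([120.0, 179.0, 35.0, 19.0], 0.62), ([190.0, 169.0, 30.0, 17.0], 0.54)]
glue_tin [([384.0, 232.0, 37.0, 26.0], 0.63)]
pot [([96.0, 226.0, 35.0, 33.0], 0.64)]
[401.89416258 329.5459589 ]
[126.20336797 445.06996149]
```

View pics/e.png

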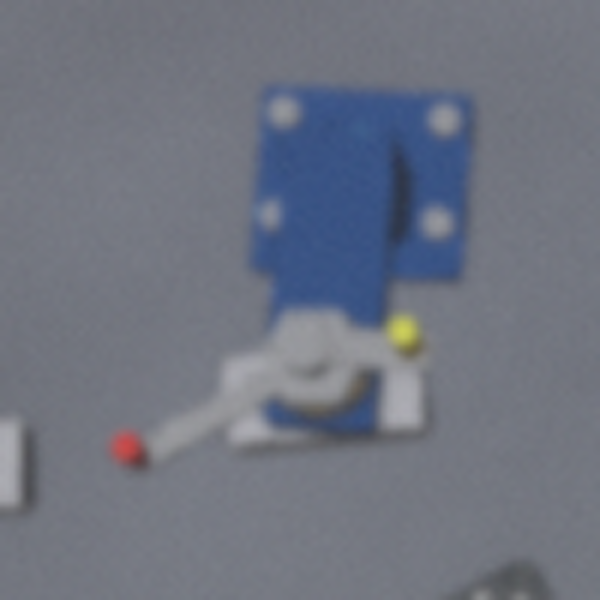

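The yellow pin is at crop (404,332) and the red pin at (127,447), both where predicted. The offcut hasn't moved and the gripper is clear, so I'm handing in.

```bash
python3 -c "
from workcell import env
print(env.job_done())"
```

```text
the job is handed in; nothing more can be done
None
```

I slackened the jam nut about 45°, wound the foot down to roughly 25 N on the piece, retightened the nut to roughly 80–95 N of clamping, let go of everything and handed the job in at about 18.5 s; the forces are estimates from the push readings, and no verdict came back.

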